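# Hang a polishing lap head-down in the rack

### The job

Pick the polishing lap up by the thick band on its handle and lift it, still level, well clear of its cradle; then ease your grip so that it swings down in your fingers until it hangs head-down, and grip it again. Bring its shaft into the slit at the open end of the hanging rack's V-shaped trough, set the cone of the collar down in the trough near that open end, and gently push it along the trough until the collar meets the stop. Let go and leave it hanging there; do not drop it on the bench or disturb the other things.

Things in the scene. Friction and masses are not known exactly. Their poses are not given: they have to be found in the camera images.
- lap: Polishing lap: rigid bare-aluminium turned tool, 199 mm long, 0.12 to 0.21 kg. Origin on its axis in the collar; x axis = long axis, towards the heavy head. Along x (mm): handle stem dia 12, -64 to -8; collar rim dia 44, -8 to -4, then 45-degree cone to dia 16 at +10; shaft dia 12 to +100; head dia 30, +100 to +135. Mass centre near +50. Lies level in the cradle at first.
- lap_grip (a point): Middle of the lap's grip band (22 mm diameter, 16 mm long), lap x = -45 mm; 85 mm above the bench at first. Pinched here the lap stays level under a firm grip (tens of newtons) and pivots between the pads under a light one (some newtons); weight and friction vary, so the grip at which it turns must be found.
- lap_tip (a point): Middle of the end face of the lap's head (lap x = +135 mm).
- cradle: Fixed wooden cradle, origin on the bench under the resting lap's collar, x axis along the resting lap towards its head. Base x = -30 to 120 mm, 70 mm wide, 10 mm thick; two V-notched saddles, 10 mm thick, at x = 30 and 85 mm carry the shaft, axis 85 mm up; their horns reach about 100 mm up.
- rack: Fixed steel hanging rack. Origin on the bench, centre of its base (165 x 130 x 10 mm). A level V trough runs along its x from -70 mm (open end) to a stop plate, face at x = +65 mm, top 204 mm up. Its 45-degree sides run from 183 mm up (edges of a 22 mm wide slit along the bottom) to 198 mm up, 26 mm either side of the middle. Posts 28 mm either side of the middle.
- rack_home (a point): Where the lap's origin is when it hangs upright in the trough, collar against the stop: rack x = +43 mm, 190 mm above the bench. Along the trough the resting lap slides with some 2 to 6 N of friction, more if it is also pressed down.
- rack_mouth (a point): Open end of the trough: rack x = -70 mm, 190 mm above the bench, which is the height of the lap's origin when its cone rests in the trough. The lap's shaft fits the slit, its head does not, so the shaft must enter here, moving level along rack +x with the collar above the trough.
- squeeze_bottle: Bystander: white squeeze bottle, 64 mm diameter, 150 mm tall. Origin under its centre.
- tape_roll: Bystander: amber roll of tape lying flat, 90 mm diameter, 30 mm high. Origin under its centre.
- mould_block: Bystander: steel mould insert, 90 x 70 x 30 mm with a 16 mm boss. Origin under its centre.
Not all that is in view belongs to the job. Leave any purple look-alike of the cradle alone.

How it is judged:
By the outcome, as a careful person would: the job done as asked, in the order asked, and still so for the second after the job is handed in, with the robot touching nothing.
It also fails if it takes over 70 s, if anything falls off the work surface, if the arm or the gripper's body presses on something with over 40 N, if the wrist force passes 120 N, or if a joint passes its speed limit or range.

### The arm

A 7-joint arm with a two-finger parallel gripper is mounted at the origin on the work surface. World frame = base frame: x ahead of the robot, y to its left, z up, the work surface at z = 0. Lengths are in mm, angles in rad, forces in N, time in s.
With the tool pointing down it reaches from about 425 to 825 mm from the base axis. Payload 3.6 kg.
Tool frame: the origin (TCP) lies midway between the tips of the shut fingers; the grasp point (between the pads) lies bot.tcp_to_grasp behind it (bot.tcp_to_grasp is the distance from the TCP to the grasp point, in mm); z points along the fingers, y is the line along which they close (so a half turn about z gives the same grasp; the last joint's range is limited). The gripper opens to 85 mm and grips with 20 to 120 N. Pads are 22 mm wide; open, the fingers measure 114 mm over their backs; the gripper's body (76 mm by 85 mm) begins 54 mm behind the grasp point. The pads swing forward as they close: fully open they stand 13 mm farther back than shut.
Start: joints at [-1.298, 0.615, -0.013, 1.423, 0.008, 1.103, -0.04], TCP at [191.308, 621.177, 192.097] pointing down, gripper open.
Joint ranges: [-3.12, 3.12], [-0.3, 2.06], [-1.34, 1.32], [0.26, 2.42], [-1.36, 4.5], [0.01, 1.98], [-2.84, 2.84]. Speed limits (rad/s): [2.79, 2.79, 3.14, 3.14, 3.14, 3.14, 3.14].

### API

Orientations are given as a 3x3 rotation matrix whose columns are the frame's x, y, z axes.
In Python, from workcell import telemetry, viewer, bot gives the robot as it stands. The module is installed in compiled form; this text tells all that it offers.
- The arm moves only by the shell command python3 -m pendant 'ROWS' [FORCE]. ROWS is JSON, a list of rows, each a list of 3 entries, a list of its own where there are three numbers: the turn, a rotation vector about the world's x, y, z in units of 90 degrees (1.0 is 90 degrees), then the shift along the world's x, y, z in units of 0.6 m (1.0 is 0.6 m), then the closure, from -1 (fully open) to 1 (shut), so that 0 is half open. In form: [[[wx, wy, wz], [x, y, z], hand], ...]. A call has 1 to 5 rows; each row is the pose to reach, as a shift and turn from the pose commanded when the call began; what a row does not reach only later rows make up. A row lasts 1/10 s, in which the tool goes at most 50 mm and 8.59 degrees, less where a joint would pass 70% of its speed; a pose out of reach is approached as far as the arm can. A call with a number of a shift or a turn outside -1 to 1 is refused whole. A call with a gripper value outside its range is refused whole. The fingers move at their own pace and stop on an object; FORCE is the grip in N (left out, the last holds). Time passes only in rows, so rows that repeat a pose let the fingers close. It gives the time, the measured TCP pose, the force, the opening and the grip force at its end, in the units of the state.
- telemetry.state(): the state, without advancing time (a new reading comes with each control period).
- viewer.camera(name): name is "scene" or "top" or "wrist"; returns the picture (480x640x3 uint8, red, green, blue); there is no depth.
- viewer.get_calibration(name): a dict with "K" (3x3 intrinsics, pixels), "world_to_cam" (4x4, takes a point from world to camera coordinates); the wrist camera has in their place "hand_eye" (4x4, takes a point from camera to tool coordinates, whose origin is the TCP and whose axes are the flange's). Camera axes: x right, y down, z forward; pixel columns grow to the right and rows downward; lengths in mm; the calibration is good to about 2 mm. A picture is of the moment at which its call begins: read the wrist's pose just before it. get_calibration takes no time and is no camera call.
- bot.job_done(): hands the job in; it is judged then, once.
The state is a dict: "time_s": time; "joint_positions": joint angles; "joint_velocities": joint speeds; "tau": joint torques, N m; "ee_pos": TCP position; "eef_rot": TCP orientation; "contact_force": force on the tool from outside, world axes, zero at the start; "ft_torque": the same for the moment, N m; "gripper_width": finger opening in mm; "grip_force": force on a finger pad.
Only numpy, scipy, OpenCV 4.12 (cv2) and the standard library are available. Lean on these libraries where they do the work, as an engineer would, in place of code of your own. Each camera call takes 0.05 s, during which the arm holds its last target. There are 200 camera calls.

## Working session

There is one attempt and no reset: what is moved stays moved. The work goes in short steps, Python scripts to look and compute and a shell command to move; the robot and the scene stay as the last step left them, time stands still between calls to the robot, and variables do not carry over. Pictures are saved under pics/ and viewed, at most 10 in all, crops included, and the job is handed in when it is done.

```bash
mkdir -p pics; python3 - <<'E'
from workcell import telemetry, viewer, bot
import cv2,numpy as np
s=telemetry.state()
print(s, bot.tcp_to_grasp)
for n in ["scene","top"]:
    cv2.imwrite(f"pics/{n}0.png",viewer.camera(n)[:,:,::-1])
for n in ["scene","top","wrist"]:
    print(n,viewer.get_calibration(n))
E
```

```text
{'time_s': 0.0, 'joint_positions': array([-1.29849674,  0.61593627, -0.01261943,  1.42495262,  0.00809347,
        1.10337789, -0.04043886]), 'joint_velocities': array([ 1.51967445e-03, -1.19450400e-04, -9.61808303e-05,  4.05919535e-04,
        4.61239685e-04, -7.53422480e-04,  6.28678105e-04]), 'tau': array([ 2.15877731e-04, -4.69221854e+01,  2.59330552e-01, -1.71033239e+01,
        1.00072005e-02,  9.81906516e-03, -8.67297274e-06]), 'ee_pos': array([191.07122005, 620.35483725, 190.90939586]), 'eef_rot': array([[-9.55698684e-01,  2.94345841e-01, -7.42336621e-04],
       [ 2.94346775e-01,  9.55695370e-01, -2.51695864e-03],
       [-3.14086351e-05, -2.62395845e-03, -9.99996557e-01]]), 'contact_force': array([-0.46853679, -0.64457323,  0.02603172]), 'ft_torque': array([-0.02062661, -0.00017203,  0.00855483]), 'grip_force': 0.0, 'gripper_width': 85.56731621475787} 18.700000000000003
scene {'K': array([[468.77808413,   0.        , 324.31148715],
       [  0.        , 468.77808413, 236.78832112],
       [  0.        ,   0.        ,   1.        ]]), 'world_to_cam': array([[-5.97397719e-01,
[... 661 characters left out ...]
9e+02],
       [ 1.66475087e-01,  1.21956845e-02, -9.85970238e-01,
         1.11951495e+03],
       [ 0.00000000e+00,  0.00000000e+00,  0.00000000e+00,
         1.00000000e+00]])}
wrist {'K': array([[385.51286246,   0.        , 324.24684617],
       [  0.        , 385.51286246, 231.76816038],
       [  0.        ,   0.        ,   1.        ]]), 'hand_eye': array([[ 1.24795157e-04, -9.53347353e-01, -3.01875485e-01,
         7.63729137e+01],
       [ 9.99999824e-01, -5.59721747e-05,  5.90164052e-04,
         3.35893100e-01],
       [-5.79527965e-04, -3.01875506e-01,  9.53347179e-01,
        -1.82989843e+02],
       [ 0.00000000e+00,  0.00000000e+00,  0.00000000e+00,
         1.00000000e+00]])}
```

View pics/top0.png

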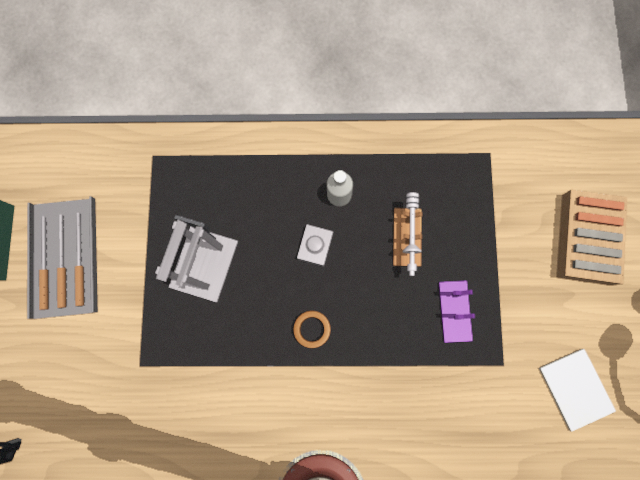

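View pics/scene0.png

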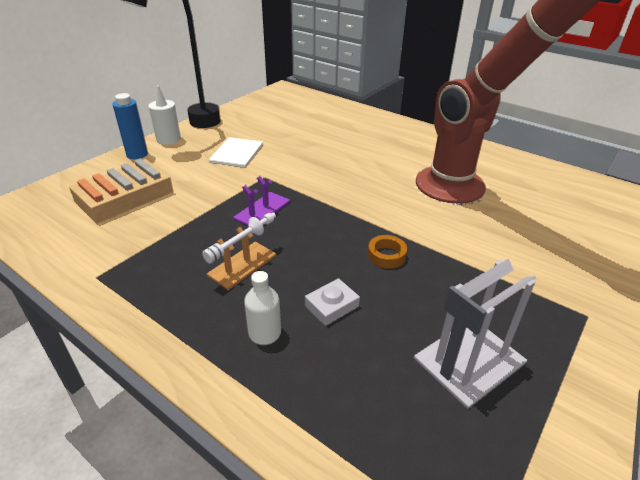

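The top view shows the lap lying along +x with its head at about (412,200) and handle end at (412,272). The rack is at about (200,260) with its stop plate at the far end (188,222). Next I'll zoom in.

```bash
python3 - <<'E'
import cv2,numpy as np
t=cv2.imread("pics/top0.png");s=cv2.imread("pics/scene0.png")
def c(i,x,y,w=100,h=75,k=4): return cv2.resize(i[y:y+h,x:x+w],None,fx=k,fy=k,interpolation=cv2.INTER_CUBIC)
a=np.hstack([c(t,360,200-10,100,75+0),c(t,150,210,100,75)])
b=np.hstack([c(s,195,205,100,75),cv2.resize(s[255:255+105,400:540],(400,300),interpolation=cv2.INTER_CUBIC)])
cv2.imwrite("pics/zoom.png",np.vstack([a,b]))
E
```

```text
(no output)
```

View pics/zoom.png

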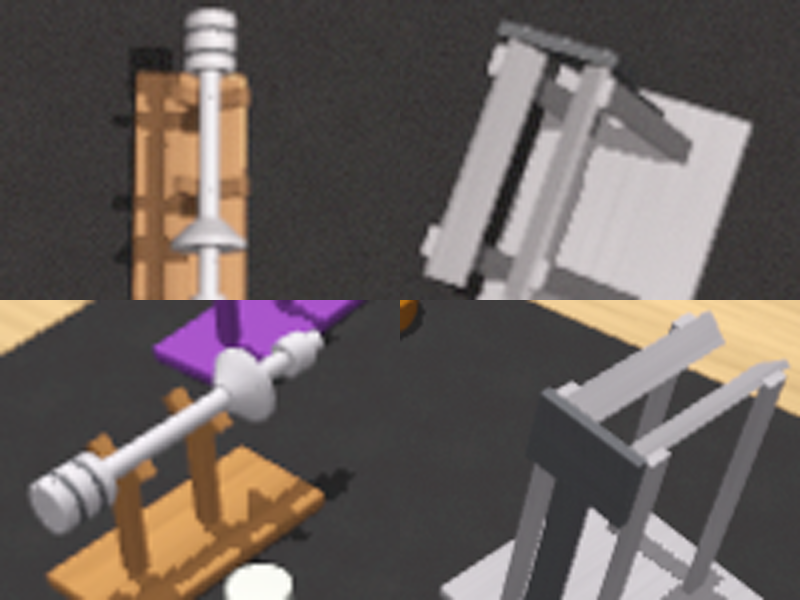

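```bash
cat > h.py <<'E'
from workcell import telemetry, viewer, bot
import cv2,numpy as np
def cam(n):
    c=viewer.get_calibration(n); 
    if n!="wrist": return c["K"],c["world_to_cam"]
    s=telemetry.state(); T=np.eye(4);T[:3,:3]=s["eef_rot"];T[:3,3]=s["ee_pos"]
    return c["K"],np.linalg.inv(T@c["hand_eye"])
def px(P,K,M):
    p=K@(M[:3,:3]@np.asarray(P,float).T+M[:3,3:]); return (p[:2]/p[2]).T
def ray(uv,z,K,M):
    d=M[:3,:3].T@np.linalg.inv(K)@np.array([*uv,1.]); o=-M[:3,:3].T@M[:3,3]
    return o+d*(z-o[2])/d[2]
E
python3 - <<'E'
from h import *
C=cam("top")
for n,uv,z in [("head",(412.75,197),85),("collar",(411.75,251),85),("hend",(412,273),85),("stopL",(175,216),204),("stopR",(203.7,224),204),("railL",(156.2,278.7),198),
 ("bfr",(237.5,238.5),10),("bnr",(216.5,301),10),("bnl",(169.5,288),10),("bottle",(340,202),10),("block",(315,246),30),("tape",(312,330),30)]:
    print(n,ray(uv,z,*C).round(1))
C=cam("scene")
for n,uv,z in [("stopL",(485,311.7),204),("stopR",(450.7,287.2),204)]: print(n,ray(uv,z,*C).round(1))
s=telemetry.state()
K,M=cam("wrist");im=viewer.camera("wrist");cv2.imwrite("pics/w0.png",im[:,:,::-1]);np.savez("w0.npz",K=K,M=M)
E
```

```text
head [ 709.3 -227.8   85. ]
collar [ 576.5 -221.2   85. ]
hend [ 523.8 -220.1   85. ]
stopL [635.2 307.8 204. ]
stopR [617.1 244.7 204. ]
railL [499.6 343.  198. ]
bfr [623.6 210.7  10. ]
bnr [464.1 258.7  10. ]
bnl [497.2 378.8  10. ]
bottle [718.7 -52.4  10. ]
block [599.6  11.2  30. ]
tape [391.8  18.   30. ]
stopL [635.4 311.2 204. ]
stopR [618.2 248.4 204. ]
```

View pics/w0.png

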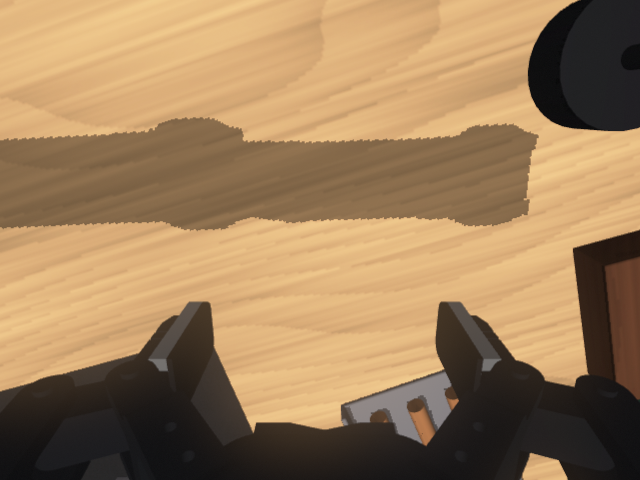

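The wrist view shows bare table, with the fingertips at about (200,310) and (450,310). The top and scene views put the rack near (560,297), yaw -16°, and the lap's grip near (541,-220). I'll go over the rack for a closer look on the way.

```bash
python3 -m pendant '[[[0,0,0],[0.03,-0.02,0.07],-1],[[0,0,0],[0.1,-0.09,0.14],-1],[[0,0,0],[0.17,-0.15,0.2],-1],[[0,0,0],[0.23,-0.21,0.23],-1],[[0,0,0],[0.29,-0.27,0.24],-1]]'
python3 -m pendant '[[[0,0,0],[0.29,-0.27,0],-1],[[0,0,0],[0.29,-0.27,0],-1],[[0,0,0],[0.29,-0.27,0],-1],[[0,0,0],[0.29,-0.27,0],-1],[[0,0,0],[0.29,-0.27,0],-1]]'
```

```text
time_s: 0.65
ee_pos: [337.3, 487.2, 327.0]
eef_rot: [[-0.956, 0.293, 0.001], [0.293, 0.956, 0.003], [-0.0, 0.003, -1.0]]
contact_force: [0.7, 1.3, -0.3]
gripper_width: 85.4
grip_force: 0.0
time_s: 1.15
ee_pos: [512.8, 321.9, 324.9]
eef_rot: [[-0.955, 0.298, 0.001], [0.298, 0.955, -0.002], [-0.001, -0.002, -1.0]]
contact_force: [0.2, -0.4, 0.4]
gripper_width: 85.3
grip_force: 0.0
```

```bash
python3 -m pendant '[[[0,0,0],[0,0,0],-1],[[0,0,0],[0,0,0],-1]]'; python3 - <<'E'
from h import *
K,M=cam("wrist");im=viewer.camera("wrist")[:,:,::-1].copy();cv2.imwrite("pics/w1.png",im);np.savez("w1.npz",K=K,M=M)
print(telemetry.state()["ee_pos"])
a=np.radians(-16.2);R=np.array([[np.cos(a),-np.sin(a)],[np.sin(a),np.cos(a)]])
def W(x,y,z): return [*(np.array([560,297])+R@[x,y]),z]
for P in [(65,-30,204),(65,30,204),(-70,-26,198),(-70,26,198),(-70,11,183),(-70,-11,183),(65,11,183),(-82.5,65,10),(-82.5,-65,10),(82.5,65,10),(82.5,-65,10)]:
    u=px([W(*P)],K,M)[0];print(P,u.round(1));cv2.circle(im,(int(u[0]),int(u[1])),3,(0,0,255),1)
cv2.imwrite("pics/w1a.png",im)
E
```

```text
time_s: 1.35
ee_pos: [510.6, 324.7, 324.6]
eef_rot: [[-0.955, 0.297, -0.001], [0.297, 0.955, -0.0], [0.001, -0.001, -1.0]]
contact_force: [-0.4, 1.0, 0.4]
gripper_width: 85.2
grip_force: 0.0
[509.44936097 326.45083571 324.71312428]
(65, -30, 204) [278.8 338.6]
(65, 30, 204) [345.1 337.5]
(-70, -26, 198) [275.7 190.1]
(-70, 26, 198) [339.5 188.9]
(-70, 11, 183) [321.2 185.8]
(-70, -11, 183) [295.4 186.3]
(65, 11, 183) [324.1 325.5]
(-82.5, 65, 10) [364.6 149.8]
(-82.5, -65, 10) [262.2 151.7]
(82.5, 65, 10) [363.1 269.9]
(82.5, -65, 10) [270.1 271.5]
```

View pics/w1a.png

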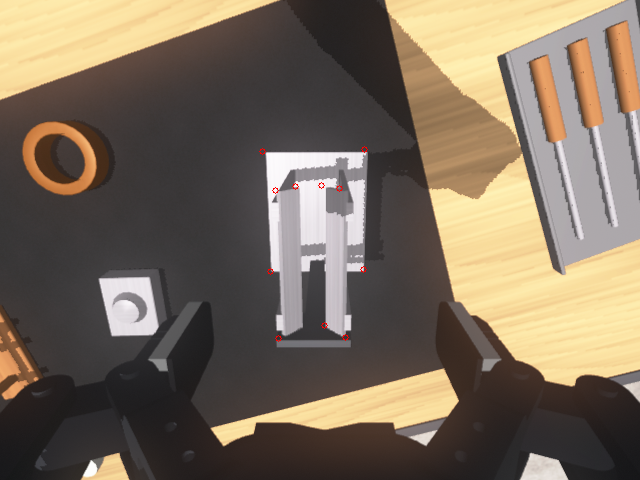

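The wrist view shows the rack squarely: slit between columns of about 301 and 327, stop bar at row 342, columns 277–351. The base corners match the prediction and the trough sits a few px to the right. I'll measure it with edges.

```bash
python3 - <<'E'
from h import *
from scipy.signal import find_peaks
d=np.load("w1.npz");K,M=d["K"],d["M"]
g=cv2.cvtColor(cv2.imread("pics/w1.png"),cv2.COLOR_BGR2GRAY).astype(float)
for v in (200,215,230,285,300,320,342):
    r=g[v-2:v+3].mean(0); e=np.diff(cv2.GaussianBlur(r[None],(5,1),0)[0]); p,_=find_peaks(abs(e[255:375]),height=6)
    print(v,[(int(q+255),int(e[q+255])) for q in p])
for u in (285,335,340): 
    r=g[:,u-2:u+3].mean(1); e=np.diff(r); p,_=find_peaks(abs(e[140:380]),height=12); print("col",u,[(int(q+140),int(e[q+140])) for q in p])
print(ray((277,345),204,K,M),ray((351,345),204,K,M))
E
```

```text
200 [(267, 53), (272, -38), (276, 30), (280, -8), (299, 21), (325, -41), (347, -9), (352, 39), (364, -39)]
215 [(268, 52), (279, -17), (299, 19), (325, -10), (335, -8), (340, -13), (345, 17), (364, -40)]
230 [(269, 51), (277, -13), (280, -8), (300, 19), (325, -9), (343, -11), (347, 18), (363, -40)]
285 [(279, 37), (283, -8), (301, -32), (325, 42), (342, -10), (346, -31)]
300 [(279, 36), (283, -8), (301, -29), (325, 42), (342, -10), (346, -24)]
320 [(275, 50), (283, -16), (302, -33), (325, 44), (341, -6), (344, 17), (350, -53)]
342 [(276, 15), (350, -16)]
col 285 [(151, 106), (178, -22), (181, -15), (189, 41), (334, -53), (339, 38), (346, -33)]
col 335 [(151, 114), (157, -25), (162, -21), (165, -26), (177, 46), (180, -12), (184, -20), (187, -56), (211, 39), (214, 12), (332, -47), (339, 39), (346, -32)]
col 340 [(151, 108), (157, -49), (169, -20), (213, 35), (215, 17), (335, -40), (339, 38), (346, -32)]
[619.91335084 246.23965742 204.        ] [639.87748879 310.56346774 204.        ]
```

```bash
python3 - <<'E'
from h import *
d=np.load("w1.npz");K,M=d["K"],d["M"]
a=ray((312.6,205),183,K,M);b=ray((314,320),183,K,M);yaw=np.arctan2(*(b-a)[1::-1]);print(a,b,np.degrees(yaw))
c=np.array([np.cos(yaw),np.sin(yaw)]);n=np.array([-c[1],c[0]])
s=ray((314,339.5),204,K,M)[:2];e1=ray((284,188.5),198,K,M)[:2];e2=ray((338,186.5),198,K,M)[:2]
print("stop along",(s-a[:2])@c,"rail ends",(e1-a[:2])@c,(e2-a[:2])@c)
for x,l in [((s-a[:2])@c-65,"from stop"),((e1-a[:2])@c+70,"from end")]: print(l,a[:2]+x*c)
print(telemetry.state()["ee_pos"])
E
```

```text
[509.63927568 314.96116763 183.        ] [616.97408192 281.96568897 183.        ] -17.087798476971003
stop along 119.93438924087297 rail ends -17.442055682998735 -18.965776712821565
from stop [562.14861987 298.81942381]
from end [559.87708166 299.51771072]
[509.44936097 326.45083571 324.71312428]
```

```bash
python3 -m pendant '[[[0,0,0.02],[0.01,-0.08,0],-1],[[0,0,0.05],[0.01,-0.16,0],-1],[[0,0,0.08],[0.02,-0.24,-0.01],-1],[[0,0,0.11],[0.02,-0.32,-0.02],-1],[[0,0,0.15],[0.02,-0.4,-0.03],-1]]'
python3 -m pendant '[[[0,0,0],[0.01,-0.08,0],-1],[[0,0,0],[0.01,-0.16,-0.02],-1],[[0,0,0],[0.02,-0.24,-0.04],-1],[[0,0,0],[0.02,-0.32,-0.06],-1],[[0,0,0],[0.02,-0.4,-0.1],-1]]'
```

```text
time_s: 1.9
ee_pos: [521.5, 86.4, 307.1]
eef_rot: [[-0.998, 0.056, 0.0], [0.056, 0.998, 0.001], [-0.0, 0.001, -1.0]]
contact_force: [0.8, 0.4, 0.1]
gripper_width: 85.4
grip_force: 0.0
time_s: 2.4
ee_pos: [535.8, -150.9, 249.7]
eef_rot: [[-0.998, 0.059, 0.004], [0.059, 0.998, -0.0], [-0.004, 0.0, -1.0]]
contact_force: [0.2, -0.0, -1.1]
gripper_width: 85.4
grip_force: 0.0
```

```bash
python3 -m pendant '[[[0,0,0],[0.01,-0.07,-0.03],-1],[[0,0,0],[0.01,-0.11,-0.03],-1],[[0,0,0],[0.01,-0.11,-0.03],-1],[[0,0,0],[0.01,-0.11,-0.03],-1]]'; python3 - <<'E'
from h import *
K,M=cam("wrist");im=viewer.camera("wrist")[:,:,::-1].copy();cv2.imwrite("pics/w2.png",im);np.savez("w2.npz",K=K,M=M)
print(telemetry.state()["ee_pos"])
E
```

```text
time_s: 2.8
ee_pos: [541.1, -214.8, 230.7]
eef_rot: [[-0.998, 0.061, 0.0], [0.061, 0.998, 0.002], [-0.0, 0.002, -1.0]]
contact_force: [0.2, 0.6, 0.1]
gripper_width: 85.6
grip_force: 0.0
[ 541.3650198  -213.85357874  230.96461933]
```

View pics/w2.png

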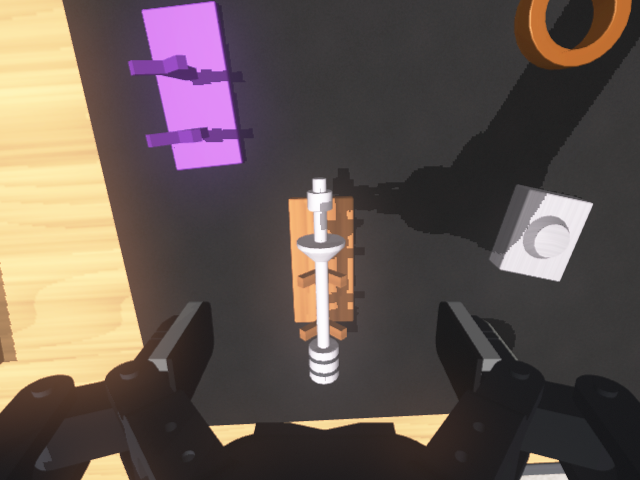

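The lap's grip band is at about (320,200), the collar at (321,243) and the head at (324,362). The fingers are open on either side.

```bash
python3 - <<'E'
from h import *
from scipy.signal import find_peaks
d=np.load("w2.npz");K,M=d["K"],d["M"]
g=cv2.cvtColor(cv2.imread("pics/w2.png"),cv2.COLOR_BGR2GRAY).astype(float)
for v in (183,194,200,205,218,300,355):
    e=np.diff(g[v-1:v+2].mean(0)); p,_=find_peaks(abs(e[295:345]),height=15); print(v,[(int(q+295),int(e[q+295])) for q in p])
e=np.diff(g[:,317:323].mean(1)); p,_=find_peaks(abs(e[170:390]),height=12); print([(int(q+170),int(e[q+170])) for q in p])
for n,uv in [("band top",(320,200)),("collar",(321,243)),("head",(324,355))]: print(n,ray(uv,85,K,M),ray(uv,96,K,M))
E
```

```text
183 [(312, 84), (325, -90)]
194 [(306, 64), (331, -56)]
200 [(307, 33), (328, -26), (330, -26), (332, 28), (334, -51)]
205 [(307, 31), (319, -73), (332, 29), (335, -51)]
218 [(313, 36), (319, -70), (326, 20), (335, -51)]
300 [(316, 31), (327, -50)]
355 [(309, 56), (336, -55)]
[(176, 24), (178, 96), (191, -47), (193, 70), (202, -18), (211, 30), (213, -13), (229, 22), (242, -70), (248, 75), (261, 19), (347, -51), (352, 103), (360, -71), (363, 94), (372, -82), (376, 65), (383, -97)]
band top [ 539.6968127  -217.79895734   85.        ] [ 537.19223898 -217.54970997   96.        ]
collar [ 579.35790625 -219.4268312    85.        ] [ 575.52606902 -219.12310683   96.        ]
head [ 697.34056132 -223.87564113   85.        ] [ 689.56041964 -223.42303677   96.        ]
```

```bash
python3 -m pendant '[[[0,0,0.014],[-0.004,-0.006,-0.07],-1],[[0,0,0.014],[-0.004,-0.006,-0.14],-1],[[0,0,0.014],[-0.004,-0.006,-0.2],-1],[[0,0,0.014],[-0.004,-0.006,-0.25],-1],[[0,0,0.014],[-0.004,-0.006,-0.275],-1]]' 70
python3 -m pendant '[[[0,0,0],[0,0,0],-1],[[0,0,0],[0,0,0],0],[[0,0,0],[0,0,0],0.3],[[0,0,0],[0,0,0],0.5],[[0,0,0],[0,0,0],0.5]]' 70
python3 - <<'E'
from h import *
for i in range(3):print(telemetry.state()["ee_pos"],telemetry.state()["gripper_width"])
K,M=cam("wrist");cv2.imwrite("pics/w3.png",viewer.camera("wrist")[:,:,::-1])
E
```

```text
time_s: 3.35
ee_pos: [537.4, -216.3, 63.5]
eef_rot: [[-0.999, 0.036, -0.003], [0.036, 0.999, 0.004], [0.003, 0.003, -1.0]]
contact_force: [0.5, -0.3, -0.2]
gripper_width: 85.7
grip_force: 0.0
time_s: 3.85
ee_pos: [538.6, -220.8, 66.9]
eef_rot: [[-0.999, 0.041, 0.002], [0.041, 0.999, -0.001], [-0.002, -0.001, -1.0]]
contact_force: [0.3, -0.8, 0.4]
gripper_width: 27.9
grip_force: 0.0
[ 538.61877679 -220.82270245   66.85342319] 27.90000934627183
[ 538.61877679 -220.82270245   66.85342319] 27.90000934627183
[ 538.61877679 -220.82270245   66.85342319] 27.90000934627183
```

```bash
python3 -m pendant '[[[0,0,0],[0,0,0],0.8],[[0,0,0],[0,0,0],1],[[0,0,0],[0,0,0],1],[[0,0,0],[0,0,0],1]]' 80
```

```text
time_s: 4.3
ee_pos: [537.9, -220.8, 65.7]
eef_rot: [[-0.999, 0.041, -0.0], [0.041, 0.999, -0.0], [0.0, -0.0, -1.0]]
contact_force: [0.4, -0.8, 0.8]
gripper_width: -0.2
grip_force: 0.0
```

The fingers closed on nothing, so I'll look.

```bash
python3 - <<'E'
from h import *
a=viewer.camera("wrist")[:,:,::-1];b=viewer.camera("scene")[:,:,::-1]
cv2.imwrite("pics/w4.png",np.hstack([cv2.resize(a[90:390,160:480],(427,400)),cv2.resize(b[130:330,170:355],(370,400),interpolation=cv2.INTER_CUBIC)]))
E
```

```text
(no output)
```

View pics/w4.png

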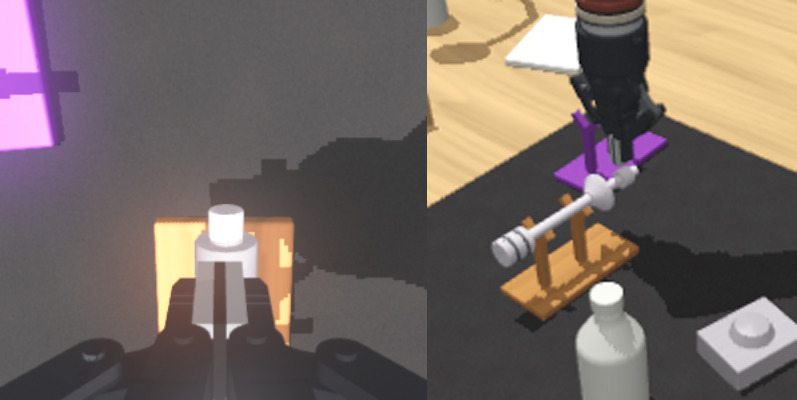

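The shut fingertips sit above the band, at about (620,165) in the scene half. I'll check the real tip height against the reported TCP.

```bash
python3 - <<'E'
from h import *
C=cam("scene");W=cam("wrist")
for z in (66,85,96,105,110,120): print(z,px([[538.5,-218,z]],*C)[0].round(1),px([[538.5,-218,z]],*W)[0].round(1))
s=viewer.camera("scene")[:,:,::-1]; w=viewer.camera("wrist")[:,:,::-1]
a=cv2.resize(s[170:250,220:320],(800,640)[0:2],interpolation=cv2.INTER_CUBIC)[:600]
for z in (66,85,96,110): 
    u=px([[538.5,-218,z]],*C)[0]; cv2.circle(a,(int((u[0]-220)*8),int((u[1]-170)*8)),4,(0,0,255),1)
cv2.imwrite("pics/s5.png",a)
st=telemetry.state();print(st["joint_positions"],st["ee_pos"])
E
```

```text
66 [268.1 225.3] [329.2 267. ]
85 [267.6 218.6] [329.7 282.9]
96 [267.4 214.7] [330.1 293.6]
105 [267.1 211.5] [330.4 303.5]
110 [267.  209.6] [330.6 309.4]
120 [266.7 206. ] [331.  322.5]
[ 0.27598835  0.66024604  0.12083553  1.76869771 -0.1123852   0.71944039
  1.98589923] [ 537.9380542  -220.71778398   65.72077536]
```

View pics/s5.png

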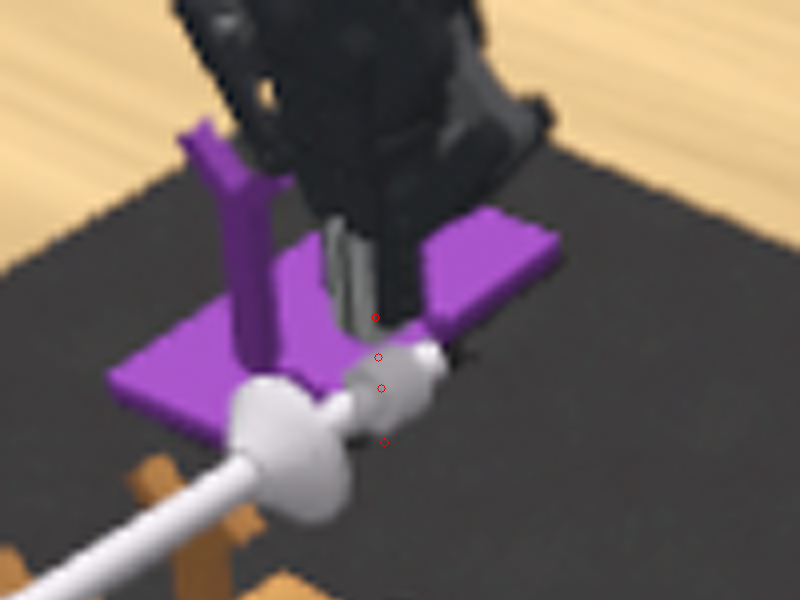

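Both views put the shut tips at z≈104 while the TCP reads 66, so the real tips sit about 40 mm behind the reported TCP. The lateral position is right to about 2 mm. I'll open, go 38 mm lower and close.

```bash
python3 -m pendant '[[[0,0,0],[0,0.004,0],-1],[[0,0,0],[0,0.004,0],-1],[[0,0,0],[0,0.004,0],-1],[[0,0,0],[0,0.004,0],-1],[[0,0,0],[0,0.004,0],-1]]' 80
python3 -m pendant '[[[0,0,0],[0,0,0],-1],[[0,0,0],[0,0,0],-1],[[0,0,0],[0,0,0],-1]]'
python3 -m pendant '[[[0,0,0],[0,0,-0.02],-1],[[0,0,0],[0,0,-0.04],-1],[[0,0,0],[0,0,-0.055],-1],[[0,0,0],[0,0,-0.063],-1],[[0,0,0],[0,0,-0.063],-1]]'
```

```text
time_s: 5.0
ee_pos: [537.9, -218.4, 65.8]
eef_rot: [[-0.999, 0.041, -0.0], [0.041, 0.999, -0.0], [0.0, -0.0, -1.0]]
contact_force: [0.4, 0.6, -0.5]
gripper_width: 72.3
grip_force: 0.0
time_s: 5.3
ee_pos: [538.0, -218.3, 65.8]
eef_rot: [[-0.999, 0.041, -0.0], [0.041, 0.999, -0.0], [0.0, -0.0, -1.0]]
contact_force: [0.7, -0.6, 0.7]
gripper_width: 85.2
grip_force: 0.0
time_s: 5.8
ee_pos: [537.1, -218.0, 26.7]
eef_rot: [[-0.999, 0.041, -0.002], [0.041, 0.999, 0.001], [0.002, 0.001, -1.0]]
contact_force: [0.0, -0.2, -0.2]
gripper_width: 85.5
grip_force: 0.0
```

```bash
python3 -m pendant '[[[0,0,0],[0,0,0],0],[[0,0,0],[0,0,0],0.3],[[0,0,0],[0,0,0],0.5],[[0,0,0],[0,0,0],1],[[0,0,0],[0,0,0],1]]' 80
python3 -m pendant '[[[0,0,0],[0,0,0],1],[[0,0,0],[0,0,0],1],[[0,0,0],[0,0,0],1]]' 80
```

```text
time_s: 6.3
ee_pos: [538.1, -218.5, 28.3]
eef_rot: [[-0.999, 0.041, 0.001], [0.041, 0.999, -0.0], [-0.001, -0.0, -1.0]]
contact_force: [-0.2, 0.3, 1.4]
gripper_width: 19.5
grip_force: 78.1
time_s: 6.6
ee_pos: [538.1, -218.5, 28.1]
eef_rot: [[-0.999, 0.041, 0.0], [0.041, 0.999, -0.0], [-0.0, -0.0, -1.0]]
contact_force: [-0.4, 1.0, 0.3]
gripper_width: 19.6
grip_force: 78.1
```

```bash
python3 - <<'E'
from h import *
a=viewer.camera("wrist")[:,:,::-1];b=viewer.camera("scene")[:,:,::-1].copy()
C=cam("scene")
b=cv2.resize(b[185:245,235:295],(400,400),interpolation=cv2.INTER_CUBIC)
for z in (66,85,96): 
    u=px([[538.5,-218,z]],*C)[0]; cv2.circle(b,(int((u[0]-235)/60*400),int((u[1]-185)/60*400)),3,(0,0,255),1)
cv2.imwrite("pics/w6.png",np.hstack([cv2.resize(a[160:400,245:405],(400,600)[0:2])[:400*1+200][:600],np.vstack([b,np.zeros((200,400,3),np.uint8)])]))
E
```

```text
(no output)
```

View pics/w6.png

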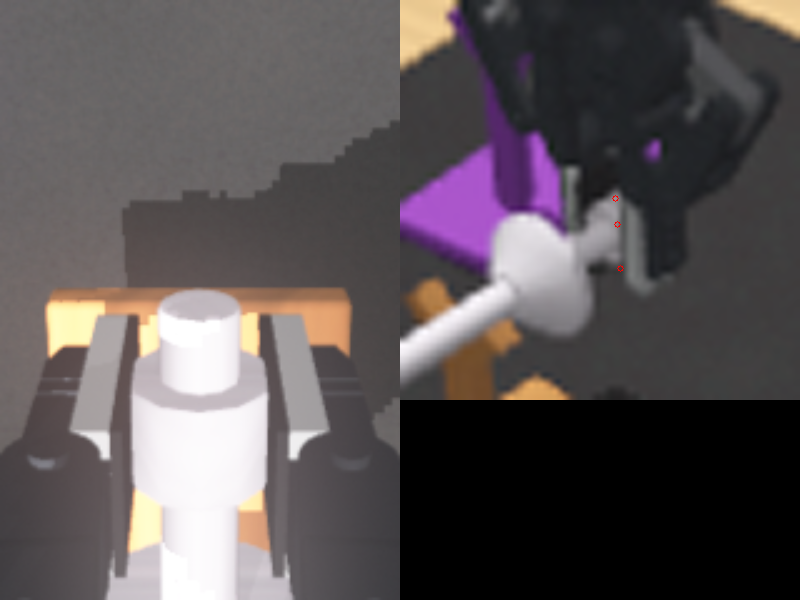

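The pads straddle the band properly at the right height, with the band between them at about (200,430) in the left half. Lifting now.

```bash
python3 -m pendant '[[[0,0,0],[0,0,0.01],1],[[0,0,0],[0,0,0.03],1],[[0,0,0],[0,0,0.06],1],[[0,0,0],[0,0,0.1],1],[[0,0,0],[0,0,0.14],1]]' 80
python3 -m pendant '[[[0,0,0],[0,0,0.05],1],[[0,0,0],[0,0,0.1],1],[[0,0,0],[0,0,0.15],1],[[0,0,0],[0,0,0.19],1],[[0,0,0],[0,0,0.21],1]]'
python3 -m pendant '[[[0,0,0],[0,0,0.03],1],[[0,0,0],[0,0,0.04],1],[[0,0,0],[0,0,0.04],1],[[0,0,0],[0,0,0.04],1]]'
python3 - <<'E'
from h import *
print(telemetry.state()["ft_torque"],telemetry.state()["contact_force"])
cv2.imwrite("pics/s7.png",viewer.camera("scene")[:,:,::-1])
E
```

```text
time_s: 7.2
ee_pos: [537.2, -217.9, 113.0]
eef_rot: [[-0.999, 0.041, -0.002], [0.041, 0.999, 0.001], [0.002, 0.001, -1.0]]
contact_force: [-0.1, -0.1, -2.0]
gripper_width: 19.2
grip_force: 78.2
time_s: 7.7
ee_pos: [538.4, -218.6, 241.0]
eef_rot: [[-0.999, 0.041, 0.003], [0.041, 0.999, -0.001], [-0.004, -0.001, -1.0]]
contact_force: [-0.2, 0.1, -1.9]
gripper_width: 19.4
grip_force: 78.2
time_s: 8.1
ee_pos: [537.1, -218.0, 260.8]
eef_rot: [[-0.999, 0.041, -0.003], [0.041, 0.999, 0.001], [0.003, 0.001, -1.0]]
contact_force: [0.1, -0.8, -2.3]
gripper_width: 19.4
grip_force: 78.2
[-0.01481056  0.16013329 -0.07177216] [ 0.06027205 -0.80268566 -2.34317387]
```

```bash
cat > st.py <<'E'
from workcell import telemetry
s=telemetry.state();print("ty",round(s["ft_torque"][1],3),"F",s["contact_force"].round(2))
E
python3 -m pendant '[[[0,0,0],[0,0,0],1],[[0,0,0],[0,0,0],1]]' 35; python3 st.py
python3 -m pendant '[[[0,0,0],[0,0,0],1],[[0,0,0],[0,0,0],1]]' 20; python3 st.py
python3 -m pendant '[[[0,0,0],[0,0,0],1],[[0,0,0],[0,0,0],1]]' ; python3 st.py
```

```text
time_s: 8.35
ee_pos: [537.6, -218.2, 261.2]
eef_rot: [[-0.999, 0.041, -0.002], [0.041, 0.999, 0.0], [0.002, 0.0, -1.0]]
contact_force: [-0.0, -0.1, -1.9]
gripper_width: 19.2
grip_force: 78.2
ty 0.155 F [-0.05 -0.05 -1.89]
time_s: 8.55
ee_pos: [537.9, -218.3, 261.8]
eef_rot: [[-0.999, 0.041, -0.0], [0.041, 0.999, 0.0], [0.0, 0.0, -1.0]]
contact_force: [0.1, -0.0, -1.4]
gripper_width: 19.4
grip_force: 78.2
ty 0.182 F [ 0.1  -0.01 -1.35]
time_s: 8.75
ee_pos: [538.0, -218.3, 262.0]
eef_rot: [[-0.999, 0.041, -0.0], [0.041, 0.999, -0.0], [0.0, -0.0, -1.0]]
contact_force: [0.8, 0.5, -1.7]
gripper_width: 19.8
grip_force: 78.2
ty 0.14 F [ 0.79  0.54 -1.66]
```

```bash

python3 -m pendant '[[[0,0,0],[0,0,0],0.9],[[0,0,0],[0,0,0],0.9]]' 40; python3 st.py
python3 -m pendant '[[[0,0,0],[0,0,0],0.8],[[0,0,0],[0,0,0],0.8]]' 25; python3 st.py
```

```text
time_s: 8.95
ee_pos: [538.0, -218.3, 262.0]
eef_rot: [[-0.999, 0.041, 0.0], [0.041, 0.999, -0.0], [-0.0, -0.0, -1.0]]
contact_force: [0.6, 0.1, -2.7]
gripper_width: 19.4
grip_force: 78.2
ty 0.174 F [ 0.62  0.06 -2.73]
time_s: 9.15
ee_pos: [538.0, -218.3, 262.0]
eef_rot: [[-0.999, 0.041, -0.0], [0.041, 0.999, -0.0], [0.0, -0.0, -1.0]]
contact_force: [-0.3, -0.1, -2.2]
gripper_width: 19.6
grip_force: 78.2
ty 0.148 F [-0.28 -0.07 -2.16]
```

```bash

python3 -m pendant '[[[0,0,0],[0,0,0],0.7],[[0,0,0],[0,0,0],0.65]]' 20; python3 st.py
python3 -m pendant '[[[0,0,0],[0,0,0],0.6],[[0,0,0],[0,0,0],0.6]]' 20; python3 st.py
python3 -m pendant '[[[0,0,0],[0,0,0],0.57],[[0,0,0],[0,0,0],0.57]]' 20; python3 st.py
```

```text
time_s: 9.35
ee_pos: [538.0, -218.3, 262.0]
eef_rot: [[-0.999, 0.041, -0.0], [0.041, 0.999, -0.0], [0.0, -0.0, -1.0]]
contact_force: [0.4, 0.4, -0.8]
gripper_width: 19.5
grip_force: 78.2
ty 0.224 F [ 0.39  0.42 -0.82]
time_s: 9.55
ee_pos: [537.9, -218.3, 262.0]
eef_rot: [[-0.999, 0.041, -0.0], [0.041, 0.999, -0.0], [0.0, -0.0, -1.0]]
contact_force: [0.2, -0.1, -2.3]
gripper_width: 19.3
grip_force: 78.2
ty 0.167 F [ 0.2  -0.14 -2.33]
time_s: 9.75
ee_pos: [538.0, -218.3, 262.0]
eef_rot: [[-0.999, 0.041, -0.0], [0.041, 0.999, -0.0], [0.0, -0.0, -1.0]]
contact_force: [-0.1, 0.5, -3.1]
gripper_width: 19.5
grip_force: 78.2
ty 0.156 F [-0.06  0.53 -3.11]
```

```bash

python3 -m pendant '[[[0,0,0],[0,0,0],0.55],[[0,0,0],[0,0,0],0.55]]' 20; python3 st.py
python3 -m pendant '[[[0,0,0],[0,0,0],0.54]]' 20; python3 st.py
```

```text
time_s: 9.95
ee_pos: [537.9, -218.4, 262.0]
eef_rot: [[-0.999, 0.041, -0.0], [0.041, 0.999, -0.0], [0.0, -0.0, -1.0]]
contact_force: [0.2, -0.0, -1.7]
gripper_width: 19.5
grip_force: 73.1
ty 0.175 F [ 0.18 -0.04 -1.7 ]
time_s: 10.05
ee_pos: [538.0, -218.3, 262.0]
eef_rot: [[-0.999, 0.041, -0.0], [0.041, 0.999, -0.0], [0.0, -0.0, -1.0]]
contact_force: [-0.6, 0.4, -1.2]
gripper_width: 19.9
grip_force: 59.8
ty 0.197 F [-0.59  0.38 -1.22]
```

```bash

python3 -m pendant '[[[0,0,0],[0,0,0],0.53]]' 20|tail -2; python3 st.py
python3 -m pendant '[[[0,0,0],[0,0,0],0.525]]' 20|tail -2; python3 st.py
```

```text
gripper_width: 20.4
grip_force: 46.9
ty 0.186 F [-0.67 -0.02 -2.43]
gripper_width: 20.2
grip_force: 40.7
ty 0.171 F [ 0.49 -0.02 -1.53]
```

```bash

python3 -m pendant '[[[0,0,0],[0,0,0],0.515]]' |tail -2; python3 st.py
python3 -m pendant '[[[0,0,0],[0,0,0],0.51]]' |tail -2; python3 st.py
python3 -m pendant '[[[0,0,0],[0,0,0],0.507]]' |tail -2; python3 st.py
```

```text
gripper_width: 20.5
grip_force: 28.6
ty 0.224 F [-0.07  0.46 -2.9 ]
gripper_width: 20.7
grip_force: 22.9
ty 0.096 F [-0.04 -0.31 -2.55]
gripper_width: 21.5
grip_force: 19.5
ty 0.07 F [ 0.58 -0.26 -1.92]
```

```bash

for i in 1; do python3 -m pendant '[[[0,0,0],[0,0,0],0.507],[[0,0,0],[0,0,0],0.507]]' |tail -2; done; python3 st.py
python3 -m pendant '[[[0,0,0],[0,0,0],0.504],[[0,0,0],[0,0,0],0.504]]' |tail -2; python3 st.py
```

```text
gripper_width: 21.1
grip_force: 19.1
ty 0.14 F [ 0.42 -0.22 -2.01]
gripper_width: 21.3
grip_force: 15.9
ty 0.11 F [-0.55 -0.61 -2.27]
```

```bash
cat > ang.py <<'E'
from h import *
import sys
def ang(g0=None):
    s=telemetry.state(); C=cam("scene"); R=s["eef_rot"]; g=s["ee_pos"]-R[:,2]*57
    g=np.array(g); im=cv2.cvtColor(viewer.camera("scene"),cv2.COLOR_RGB2GRAY).astype(np.float32)
    im=cv2.GaussianBlur(im,(3,3),0); out=[]; d=-R[:,0]
    for th in range(-10,116,2):
        t=np.radians(th); P=[g+r*(np.cos(t)*d+np.sin(t)*np.array([0,0,-1])) for r in np.arange(60,178,4)]
        u=px(P,*C).astype(np.float32); v=cv2.remap(im,u[None,:,0],u[None,:,1],cv2.INTER_LINEAR)[0]
        out.append((round(float(v.mean()-v.std()),0),th))
    return sorted(out)[::-1][:4]
print(ang(),telemetry.state()["grip_force"].round(1))
E
python3 ang.py; python3 -m pendant '[[[0,0,0],[0,0,0],0.502],[[0,0,0],[0,0,0],0.502]]' |tail -2; python3 ang.py
python3 -m pendant '[[[0,0,0],[0,0,0],0.5],[[0,0,0],[0,0,0],0.5]]' |tail -2; python3 ang.py
```

```text
gripper_width: 21.2
grip_force: 13.8
gripper_width: 21.3
grip_force: 11.8Traceback (most recent call last):
  File "ang.py", line 12, in <module>
    print(ang(),telemetry.state()["grip_force"].round(1))
                ^^^^^^^^^^^^^^^^^^^^^^^^^^^^^^^^^^^^^
AttributeError: 'float' object has no attribute 'round'
Traceback (most recent call last):
  File "ang.py", line 12, in <module>
    print(ang(),telemetry.state()["grip_force"].round(1))
                ^^^^^^^^^^^^^^^^^^^^^^^^^^^^^^^^^^^^^
AttributeError: 'float' object has no attribute 'round'
Traceback (most recent call last):
  File "ang.py", line 12, in <module>
    print(ang(),telemetry.state()["grip_force"].round(1))
                ^^^^^^^^^^^^^^^^^^^^^^^^^^^^^^^^^^^^^
AttributeError: 'float' object has no attribute 'round'
```

```bash
sed -i 's/\.round(1))$/)/' ang.py; python3 ang.py; python3 st.py; python3 -m pendant '[[[0,0,0],[0,0,0],0.499],[[0,0,0],[0,0,0],0.499]]' |tail -2; python3 ang.py
```

```text
[(217.0, 10), (212.0, 12), (210.0, 8), (206.0, 14)] 11.81016281247139
ty 0.06 F [ 0.17  0.11 -1.62]
gripper_width: 21.5
grip_force: 10.8
[(217.0, 10), (213.0, 12), (210.0, 8), (206.0, 14)] 10.840118676424026
```

```bash
python3 -m pendant '[[[0,0,0],[0,0,0],0.498],[[0,0,0],[0,0,0],0.498]]' |tail -2; python3 ang.py;  python3 -m pendant '[[[0,0,0],[0,0,0],0.497],[[0,0,0],[0,0,0],0.497]]' |tail -2; python3 ang.py;python3 -m pendant '[[[0,0,0],[0,0,0],0.496],[[0,0,0],[0,0,0],0.496]]' |tail -2; python3 ang.py
```

```text
gripper_width: 21.2
grip_force: 9.9
[(217.0, 10), (213.0, 12), (211.0, 8), (206.0, 14)] 9.88739624619484
gripper_width: 21.7
grip_force: 9.0
[(217.0, 10), (212.0, 12), (210.0, 8), (206.0, 14)] 8.953784555196762
gripper_width: 21.5
grip_force: 8.0
[(217.0, 10), (213.0, 12), (210.0, 8), (206.0, 14)] 8.035760968923569
```

```bash
python3 -m pendant '[[[0,0,0],[0,0,0],0.495],[[0,0,0],[0,0,0],0.495]]' |tail -2; python3 ang.py;  python3 -m pendant '[[[0,0,0],[0,0,0],0.494],[[0,0,0],[0,0,0],0.494]]' |tail -2; python3 ang.py;python3 -m pendant '[[[0,0,0],[0,0,0],0.493],[[0,0,0],[0,0,0],0.493]]' |tail -2; python3 ang.py
```

```text
gripper_width: 21.6
grip_force: 7.1
[(217.0, 10), (213.0, 12), (210.0, 8), (206.0, 14)] 7.138860896229744
gripper_width: 21.3
grip_force: 6.3
[(217.0, 10), (212.0, 12), (210.0, 8), (206.0, 14)] 6.262147128582001
gripper_width: 21.8
grip_force: 5.4
[(217.0, 10), (213.0, 12), (211.0, 8), (206.0, 14)] 5.40890246629715
```

```bash
python3 -m pendant '[[[0,0,0],[0,0,0],0.4924],[[0,0,0],[0,0,0],0.4924]]' |tail -2; python3 ang.py;  python3 -m pendant '[[[0,0,0],[0,0,0],0.4918],[[0,0,0],[0,0,0],0.4918]]' |tail -2; python3 ang.py;python3 -m pendant '[[[0,0,0],[0,0,0],0.4912],[[0,0,0],[0,0,0],0.4912]]' |tail -2; python3 ang.py
```

```text
gripper_width: 21.7
grip_force: 4.9
[(217.0, 10), (212.0, 12), (210.0, 8), (206.0, 14)] 4.9097176641225815
gripper_width: 21.6
grip_force: 4.4
[(217.0, 10), (213.0, 12), (211.0, 8), (206.0, 14)] 4.4303058832883835
gripper_width: 21.8
grip_force: 3.9
[(217.0, 10), (213.0, 12), (211.0, 8), (206.0, 14)] 3.9406688511371613
```

```bash
python3 -m pendant '[[[0,0,0],[0,0,0],0.4906],[[0,0,0],[0,0,0],0.4906]]' |tail -2; python3 ang.py;  python3 -m pendant '[[[0,0,0],[0,0,0],0.49],[[0,0,0],[0,0,0],0.49]]' |tail -2; python3 ang.py;python3 st.py
```

```text
gripper_width: 22.0
grip_force: 3.5
[(217.0, 10), (213.0, 12), (210.0, 8), (206.0, 14)] 3.4648482128977776
gripper_width: 22.1
grip_force: 3.0
[(217.0, 10), (213.0, 12), (210.0, 8), (206.0, 14)] 3.013557158410549
ty 0.086 F [-0.24  0.9  -2.13]
```

The bright bench may be fooling my angle estimate, so I'll regrip now and look.

```bash
python3 -m pendant '[[[0,0,0],[0,0,0],0.5]]' 80 |tail -2; python3 - <<'E'
from h import *
b=viewer.camera("scene")[:,:,::-1];a=cv2.imread("pics/s7.png");c=viewer.camera("top")[:,:,::-1]
z=lambda i,x,y,w,h:cv2.resize(i[y:y+h,x:x+w],(400,300),interpolation=cv2.INTER_CUBIC)
cv2.imwrite("pics/x8.png",np.vstack([np.hstack([z(a,160,60,240,180),z(b,160,60,240,180)]),np.hstack([z(c,330,150,200,150),z(viewer.camera("wrist")[:,:,::-1],0,0,640,480)])]))
E
```

```text
gripper_width: 21.4
grip_force: 8.6
```

View pics/x8.png

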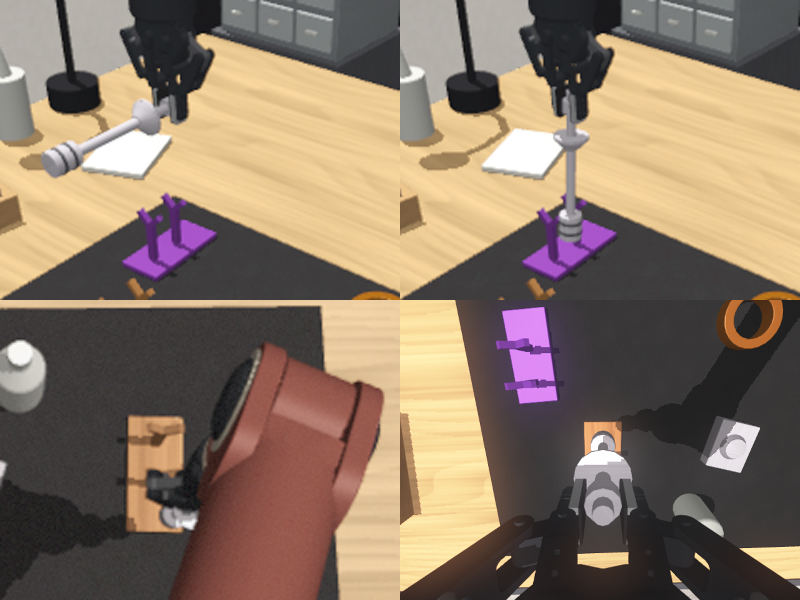

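It hangs head-down in the fingers, with the collar at about (571,137) and the head bottom at (569,240) in the upper right panel. I'll regrip firmly and compute its position in the hand.

```bash
python3 -m pendant '[[[0,0,0],[0,0,0],0.55],[[0,0,0],[0,0,0],0.56],[[0,0,0],[0,0,0],0.6],[[0,0,0],[0,0,0],1]]' 80; python3 - <<'E'
from h import *
from scipy.signal import find_peaks
s=telemetry.state();p=s["ee_pos"];print(p)
C=cam("scene");im=viewer.camera("scene")
cv2.imwrite("pics/s9.png",im[:,:,::-1])
for z in (319,280,277,274,234,139): print(z,px([[p[0],p[1],z]],*C)[0].round(1))
g=cv2.cvtColor(im,cv2.COLOR_RGB2GRAY).astype(float)
for u in (257,262,267):
  e=np.diff(g[:,u-1:u+2].mean(1));q,_=find_peaks(abs(e[100:215]),height=9);print(u,[(int(k+100),int(e[k+100])) for k in q])
for v in (141,165,175,185,190,194,197): print(v,g[v,246:278].astype(int).tolist())
E
```

```text
time_s: 15.2
ee_pos: [538.0, -218.3, 262.0]
eef_rot: [[-0.999, 0.041, -0.0], [0.041, 0.999, -0.0], [0.0, -0.0, -1.0]]
contact_force: [-0.5, 0.4, -0.9]
gripper_width: 19.6
grip_force: 78.2
[ 537.96896331 -218.31705408  261.96883612]
319 [260.9 122.8]
280 [262.2 140.7]
277 [262.3 142.1]
274 [262.4 143.4]
234 [263.6 160.8]
139 [266.3 198.7]
257 [(118, 35), (127, -29), (129, 99), (137, -23), (140, 18), (144, -26), (147, 31), (149, -19), (151, 25), (153, 23), (177, -49), (181, -43), (185, 103), (190, -44), (193, -36), (195, 33), (198, -27), (200, 36), (203, -9)]
262 [(113, 15), (115, 20), (133, 19), (141, 12), (146, -20), (150, 21), (191, -17), (194, -42), (196, 34), (201, 55), (204, -11)]
267 [(103, 43), (108, -41), (131, 50), (133, 46), (137, 19), (139, -44), (144, -15), (146, -12), (148, 39), (178, -73), (186, 41), (190, -17), (193, -27), (195, 29), (198, -21), (200, 27), (203, -26), (208, 30)]
141 [255, 255, 255, 255, 255, 250, 199, 226, 225, 225, 216, 159, 158, 156, 145, 147, 143, 136, 126, 136, 161, 161, 161, 170, 197, 197, 198, 201, 204, 204, 203, 203]
165 [131, 150, 200, 208, 206,
[... 199 characters left out ...]
, 198, 166, 143, 147, 146, 138, 137, 177, 210, 211, 212, 212, 211, 211, 210, 208, 208, 205, 202, 201]
185 [155, 209, 208, 203, 169, 139, 96, 62, 62, 62, 61, 61, 81, 132, 144, 147, 145, 138, 125, 112, 60, 60, 61, 62, 62, 62, 62, 62, 65, 65, 64, 65]
190 [88, 98, 98, 93, 75, 62, 62, 71, 100, 136, 189, 221, 237, 234, 176, 160, 159, 160, 164, 164, 164, 153, 126, 79, 63, 62, 62, 61, 62, 62, 62, 62]
194 [62, 61, 65, 66, 60, 61, 60, 58, 68, 94, 80, 85, 106, 112, 127, 122, 128, 117, 115, 111, 88, 70, 83, 118, 124, 123, 123, 122, 119, 117, 122, 97]
197 [63, 63, 61, 60, 59, 55, 54, 58, 73, 110, 136, 145, 144, 143, 140, 138, 133, 132, 136, 136, 130, 123, 113, 109, 123, 123, 123, 123, 123, 123, 123, 123]
```

```bash
python3 - <<'E'
from h import *
from scipy.signal import find_peaks
s=telemetry.state();K,M=cam("wrist");im=viewer.camera("wrist")
g=cv2.cvtColor(im,cv2.COLOR_RGB2GRAY).astype(float)
for u in (320,324,328):
  e=np.diff(g[:,u-1:u+2].mean(1));q,_=find_peaks(abs(e[170:360]),height=9);print(u,[(int(k+170),int(e[k+170])) for k in q])
for v in (205,212,218,222,228,236,250,270): 
  e=np.diff(g[v-1:v+2].mean(0));q,_=find_peaks(abs(e[260:390]),height=12);print(v,[(int(k+260),int(e[k+260])) for k in q])
g0=s["ee_pos"]+[0,0,57]
a=np.linspace(0,2*np.pi,73)
for th in (-2,0,2,4,6,8):
    t=np.radians(th);d=np.array([np.sin(t),0,-np.cos(t)]);e1=np.array([np.cos(t),0,np.sin(t)]);e2=np.array([0,1,0])
    o=[]
    for x,r in ((145,15),(180,15),(37,22),(-19,6)):
        c=px([g0+x*d+r*(np.cos(k)*e1+np.sin(k)*e2) for k in a],K,M);o+= [c[:,1].min().round(0),c[:,1].max().round(0),c[:,0].min().round(0),c[:,0].max().round(0),'|']
    print(th,*o)
E
```

```text
320 [(194, 61), (210, -61), (217, 74), (229, -58), (240, 119), (263, -45), (274, -33), (301, 43), (314, -37), (328, 41)]
324 [(194, 57), (209, -55), (213, 18), (216, 80), (228, -65), (239, 108), (263, -46), (274, -31), (300, 46), (313, -39), (327, 47)]
328 [(194, 57), (210, -57), (217, 35), (228, -34), (240, 110), (262, -40), (274, -33), (301, 36), (314, -34), (328, 45)]
205 [(294, 68), (344, -19), (346, -37), (354, -32)]
212 [(294, 70), (314, -26), (319, -20), (333, 19), (351, -25), (354, -38)]
218 [(294, 67), (308, -27), (314, 30), (319, 12), (324, -69), (333, -17), (339, 31), (353, -62)]
222 [(294, 63), (306, -35), (309, 38), (324, -63), (338, -22), (342, 40), (353, -61)]
228 [(294, 55), (304, -15), (306, 57), (321, -18), (324, -45), (341, -35), (343, 45), (353, -67)]
236 [(295, 61), (305, 41), (316, -111), (332, 48), (344, 44), (353, -66)]
250 [(293, 35), (295, 45), (351, -34), (354, -37)]
270 [(280, 58), (368, -79)]
-2 192.0 232.0 303.0 344.0 | 182.0 218.0 305.0 342.0 | 235.0 321.0 276.0 371.0 | 343.0 373.0 305.0 342.0 |
0 199.0 239.0 303.0 344.0 | 190.0 225.0 306.0 342.0 | 238.0 324.0 276.0 371.0 | 340.0 372.0 305.0 342.0 |
2 206.0 245.0 304.0 345.0 | 197.0 233.0 306.0 342.0 | 240.0 328.0 276.0 371.0 | 338.0 371.0 305.0 342.0 |
4 213.0 252.0 304.0 345.0 | 205.0 240.0 306.0 343.0 | 242.0 331.0 277.0 371.0 | 336.0 369.0 305.0 342.0 |
6 219.0 259.0 304.0 345.0 | 212.0 248.0 307.0 343.0 | 244.0 334.0 277.0 371.0 | 334.0 368.0 305.0 342.0 |
8 226.0 266.0 305.0 345.0 | 220.0 255.0 307.0 343.0 | 247.0 337.0 277.0 371.0 | 332.0 366.0 305.0 342.0 |
```

The lap leans about 5° short of vertical, towards +x. I'll correct that with a small tool tilt while carrying it to a point in front of the trough's mouth.

```bash
python3 -m pendant '[[[0,0.03,0],[0,0.01,0],1],[[0,0.055,0],[-0.01,0.04,0],1],[[0,0.055,0],[-0.02,0.09,0],1],[[0,0.055,0],[-0.03,0.15,0],1],[[0,0.055,0],[-0.04,0.21,0],1]]' 80
python3 -m pendant '[[[0,0,-0.02],[-0.01,0.06,0],1],[[0,0,-0.05],[-0.025,0.12,0],1],[[0,0,-0.08],[-0.035,0.18,0],1],[[0,0,-0.11],[-0.045,0.24,0],1],[[0,0,-0.14],[-0.055,0.3,0],1]]'
python3 -m pendant '[[[0,0,-0.019],[-0.015,0.06,0],1],[[0,0,-0.019],[-0.03,0.12,0],1],[[0,0,-0.019],[-0.04,0.18,0],1],[[0,0,-0.019],[-0.05,0.23,0],1],[[0,0,-0.019],[-0.06,0.27,0],1]]'
```

```text
time_s: 15.8
ee_pos: [513.9, -91.3, 261.9]
eef_rot: [[-0.995, 0.042, -0.086], [0.042, 0.999, -0.0], [0.086, -0.004, -0.996]]
contact_force: [-0.5, 0.6, -2.7]
gripper_width: 19.3
grip_force: 78.4
time_s: 16.3
ee_pos: [480.8, 89.1, 262.3]
eef_rot: [[-0.962, 0.26, -0.083], [0.259, 0.966, 0.019], [0.085, -0.003, -0.996]]
contact_force: [0.8, 0.3, -1.2]
gripper_width: 19.2
grip_force: 78.4
time_s: 16.8
ee_pos: [444.4, 252.1, 262.1]
eef_rot: [[-0.955, 0.285, -0.083], [0.284, 0.959, 0.022], [0.086, -0.002, -0.996]]
contact_force: [0.2, 0.0, -1.9]
gripper_width: 18.9
grip_force: 78.4
```

```bash
python3 -m pendant '[[[0,0,0],[-0.012,0.05,0],1],[[0,0,0],[-0.02,0.1,-0.03],1],[[0,0,0],[-0.022,0.13,-0.06],1],[[0,0,0],[-0.022,0.14,-0.09],1],[[0,0,0],[-0.022,0.14,-0.115],1]]'
python3 -m pendant '[[[0,0,0],[0,0,0],1],[[0,0,0],[0,0,0],1]]'
python3 - <<'E'
from h import *
from scipy.signal import find_peaks
s=telemetry.state();print(s["ee_pos"],s["eef_rot"].round(3).tolist())
K,M=cam("wrist");im=viewer.camera("wrist")
cv2.imwrite("pics/w10.png",im[:,:,::-1])
b=viewer.camera("scene");cv2.imwrite("pics/s10.png",b[:,:,::-1]);c=viewer.camera("top");cv2.imwrite("pics/t10.png",c[:,:,::-1])
C=cam("scene");g=cv2.cvtColor(b,cv2.COLOR_RGB2GRAY).astype(float)
R=s["eef_rot"];G=s["ee_pos"]-57*R[:,2];print("grasp",G)
for dz in (37,45,90,120,140,150,165,180):
    u=px([G-[0,0,dz]],*C)[0]; v=int(round(u[1]));r=g[v-1:v+2].mean(0);lo=int(u[0])-20;e=np.diff(r);q,_=find_peaks(abs(e[lo:lo+40]),height=12)
    print(dz,u.round(1),[(int(k+lo),int(e[k+lo])) for k in q])
E
```

```text
time_s: 17.3
ee_pos: [431.0, 335.4, 191.9]
eef_rot: [[-0.955, 0.284, -0.084], [0.283, 0.959, 0.022], [0.087, -0.003, -0.996]]
contact_force: [0.7, -0.9, -2.4]
gripper_width: 19.5
grip_force: 78.4
time_s: 17.5
ee_pos: [432.2, 333.6, 193.3]
eef_rot: [[-0.954, 0.287, -0.083], [0.286, 0.958, 0.021], [0.086, -0.003, -0.996]]
contact_force: [0.4, 1.0, -1.6]
gripper_width: 19.4
grip_force: 78.4
[432.17199939 333.55265964 193.31194997] [[-0.954, 0.287, -0.083], [0.286, 0.958, 0.021], [0.086, -0.003, -0.996]]
grasp [436.9139824  332.33569247 250.10132035]
37 [541.6 245.9] [(529, 33), (536, -18), (539, -27), (547, 26), (552, -22)]
45 [540.2 249.5] [(532, 27), (536, -31), (555, 20)]
90 [532.7 268.9] [(513, 14), (519, -45), (529, -19)]
120 [528.  281.2] [(534, -40)]
140 [524.9 289.1] [(518, 18), (521, -66), (531, 18)]
150 [523.4 292.9] [(512, -27), (516, 36), (521, -85), (530, 34), (532, -43)]
165 [521.2 298.6] [(503, -26), (506, -24), (512, 40), (519, 15), (530, -24), (537, -23)]
180 [519.  304.2] [(511, 41), (513, -15), (517, 14), (528, -29), (537, -17)]
```

```bash
python3 -m pendant '[[[0,0,0],[0.0015,0.005,0],1],[[0,0,0],[0.025,-0.002,0],1],[[0,0,0],[0.055,-0.011,0],1],[[0,0,0],[0.082,-0.019,0],1],[[0,0,0],[0.095,-0.023,0],1]]'
python3 -m pendant '[[[0,0,0],[0,0,0],1],[[0,0,0],[0.008,-0.0024,0],1],[[0,0,0],[0.016,-0.0048,0],1],[[0,0,0],[0.016,-0.0048,0],1]]'
python3 - <<'E'
from h import *
s=telemetry.state();G=(s["ee_pos"]-57*s["eef_rot"][:,2]);d=G[:2]-[561,298.5];print("along",d@[.958,-.287],"lat",d@[.287,.958],"z0",G[2]-45,s["contact_force"],s["ft_torque"])
E
```

```text
time_s: 18.15
ee_pos: [491.9, 318.1, 193.0]
eef_rot: [[-0.954, 0.29, -0.081], [0.289, 0.957, 0.021], [0.084, -0.004, -0.996]]
contact_force: [0.5, 0.0, -2.3]
gripper_width: 19.2
grip_force: 78.4
time_s: 18.55
ee_pos: [498.9, 316.8, 193.0]
eef_rot: [[-0.954, 0.287, -0.083], [0.286, 0.958, 0.021], [0.086, -0.004, -0.996]]
contact_force: [0.7, -0.2, -1.3]
gripper_width: 19.2
grip_force: 78.4
along -59.88755401129904 lat -0.13834084006982977 z0 204.81427004067277 [ 0.65137884 -0.20669841 -1.31566042] [-0.02942496 -0.11497841 -0.08034668]
```

```bash
python3 -m pendant '[[[0,0,0],[0.015,-0.0045,0],1],[[0,0,0],[0.0255,-0.0077,0],1],[[0,0,0],[0.0255,-0.0077,-0.005],1],[[0,0,0],[0.0255,-0.0077,-0.01],1],[[0,0,0],[0.0255,-0.0077,-0.015],1]]'|sed -n 2,4p
python3 -m pendant '[[[0,0,0],[0,0,-0.003],1],[[0,0,0],[0,0,-0.003],1]]'|grep -v rot
python3 -m pendant '[[[0,0,0],[0,0,-0.003],1],[[0,0,0],[0,0,-0.003],1]]'|grep -v rot
```

```text
ee_pos: [513.2, 312.5, 183.5]
eef_rot: [[-0.954, 0.286, -0.085], [0.286, 0.958, 0.021], [0.087, -0.004, -0.996]]
contact_force: [0.5, 0.3, -2.1]
time_s: 19.25
ee_pos: [513.2, 312.5, 181.9]
contact_force: [-0.7, -0.3, -1.8]
gripper_width: 19.4
grip_force: 78.5
time_s: 19.45
ee_pos: [513.9, 312.9, 180.9]
contact_force: [-0.1, 0.3, 0.3]
gripper_width: 19.7
grip_force: 79.0
```

```bash
python3 -m pendant '[[[0,0,0],[0,0,-0.001],1],[[0,0,0],[0,0,-0.001],1]]'|grep -v rot
python3 -m pendant '[[[0,0,0],[0,0,0],1],[[0,0,0],[0,0,0],1]]'|grep -v rot; python3 st.py
```

```text
time_s: 19.65
ee_pos: [514.0, 312.9, 180.8]
contact_force: [-1.0, -0.4, 3.8]
gripper_width: 19.1
grip_force: 79.1
time_s: 19.85
ee_pos: [514.1, 312.9, 180.8]
contact_force: [-0.6, 0.1, 5.1]
gripper_width: 19.4
grip_force: 79.1
ty 0.201 F [-0.58  0.07  5.11]
```

```bash
python3 -m pendant '[[[0,0,0],[0.006,-0.0018,0.0008],1],[[0,0,0],[0.017,-0.0051,0.0008],1],[[0,0,0],[0.03,-0.009,0.0008],1],[[0,0,0],[0.043,-0.0129,0.0008],1],[[0,0,0],[0.056,-0.0168,0.0008],1]]'|grep -v rot; python3 st.py
python3 -m pendant '[[[0,0,0],[0.013,-0.0039,0],1],[[0,0,0],[0.026,-0.0078,0],1],[[0,0,0],[0.036,-0.0108,0],1],[[0,0,0],[0.046,-0.0138,0],1],[[0,0,0],[0.053,-0.0159,0],1]]'|grep -v rot; python3 st.py
```

```text
time_s: 20.35
ee_pos: [542.4, 304.1, 180.7]
contact_force: [-8.4, -0.0, 9.2]
gripper_width: 19.5
grip_force: 79.3
ty 2.2 F [-8.45 -0.03  9.25]
time_s: 20.85
ee_pos: [574.4, 294.2, 180.7]
contact_force: [-8.0, 0.9, 8.9]
gripper_width: 19.3
grip_force: 79.4
ty 2.281 F [-7.98  0.93  8.9 ]
```

```bash
python3 -m pendant '[[[0,0,0],[0.005,-0.0015,0.0012],1],[[0,0,0],[0.01,-0.003,0.0012],1],[[0,0,0],[0.016,-0.0048,0.0012],1],[[0,0,0],[0.022,-0.0066,0.0012],1],[[0,0,0],[0.027,-0.0081,0.0012],1]]'|grep -v rot; python3 st.py
python3 -m pendant '[[[0,0,0],[0.003,-0.0009,0],1],[[0,0,0],[0.005,-0.0015,0],1]]'|grep -v rot; python3 st.py
```

```text
time_s: 21.35
ee_pos: [592.8, 288.5, 180.8]
contact_force: [-6.3, 0.8, 6.2]
gripper_width: 19.0
grip_force: 79.2
ty 1.579 F [-6.34  0.75  6.2 ]
time_s: 21.55
ee_pos: [595.7, 287.6, 180.8]
contact_force: [-5.9, 0.9, 4.9]
gripper_width: 19.3
grip_force: 79.2
ty 1.57 F [-5.88  0.88  4.91]
```

```bash
for i in 1; do python3 -m pendant '[[[0,0,0],[0.002,-0.0006,0],1],[[0,0,0],[0.003,-0.0009,0],1]]'|grep -E "ee_pos|contact"; done
python3 -m pendant '[[[0,0,0],[0.002,-0.0006,0],1],[[0,0,0],[0.003,-0.0009,0],1]]'|grep -E "ee_pos|contact"
```

```text
ee_pos: [597.5, 287.1, 180.8]
contact_force: [-5.7, -0.0, 6.3]
ee_pos: [599.2, 286.5, 180.8]
contact_force: [-6.0, 1.2, 5.0]
```

```bash
python3 -m pendant '[[[0,0,0],[0.002,-0.0006,0],1],[[0,0,0],[0.003,-0.0009,0],1]]'|grep -E "ee_pos|contact"
python3 -m pendant '[[[0,0,0],[0.002,-0.0006,0],1],[[0,0,0],[0.003,-0.0009,0],1]]'|grep -E "ee_pos|contact"
python3 -m pendant '[[[0,0,0],[0.0015,-0.0004,0],1],[[0,0,0],[0.0025,-0.0007,0],1]]'|grep -E "ee_pos|contact"
```

```text
ee_pos: [600.6, 286.1, 180.8]
contact_force: [-6.9, 0.4, 6.2]
ee_pos: [601.1, 286.0, 180.7]
contact_force: [-9.1, -0.1, 7.0]
ee_pos: [601.4, 285.9, 180.8]
contact_force: [-11.2, 0.3, 7.9]
```

The motion has stalled and the force is rising, so the collar is at the stop. Releasing gradually.

```bash
python3 -m pendant '[[[0,0,0],[0,0,0.0006],0.53],[[0,0,0],[0,0,0.0006],0.51],[[0,0,0],[0,0,0.0006],0.5],[[0,0,0],[0,0,0.0006],0.49],[[0,0,0],[0,0,0.0006],0.48]]'|grep -v rot
python3 -m pendant '[[[0,0,0],[0,0,0],0.45],[[0,0,0],[0,0,0],0.3],[[0,0,0],[0,0,0],0],[[0,0,0],[0,0,0],0],[[0,0,0],[0,0,0],-0.5]]'|grep -v rot
python3 -m pendant '[[[0,0,0],[0,0,0],-0.8],[[0,0,0],[0,0,0],-0.8],[[0,0,0],[0,0,0],-0.8],[[0,0,0],[0,0,0],-0.8]]'|grep -v rot
python3 - <<'E'
from h import *
for n in ("scene","wrist"): cv2.imwrite(f"pics/{n}11.png",viewer.camera(n)[:,:,::-1])
E
```

```text
time_s: 23.05
ee_pos: [608.3, 283.7, 180.7]
contact_force: [1.4, 0.6, -0.6]
gripper_width: 22.4
grip_force: 0.2
time_s: 23.55
ee_pos: [607.1, 284.3, 181.4]
contact_force: [-0.3, 0.3, -0.4]
gripper_width: 55.9
grip_force: 0.0
time_s: 23.95
ee_pos: [607.0, 284.5, 181.4]
contact_force: [-0.0, -0.7, -0.8]
gripper_width: 76.9
grip_force: 0.0
```

```bash
python3 -m pendant '[[[0,0,0],[0,0,0.02],-1],[[0,0,0],[0,0,0.07],-1],[[0,0,0],[0,0,0.14],-1],[[0,0,0],[0,0,0.2],-1],[[0,0,0],[0,0,0.22],-1]]'|grep -v rot
python3 -m pendant '[[[0,-0.055,0],[-0.03,0.01,0],-1],[[0,-0.055,0],[-0.08,0.025,0],-1],[[0,-0.055,0],[-0.12,0.035,0],-1],[[0,-0.055,0],[-0.12,0.035,0],-1],[[0,-0.055,0],[-0.12,0.035,0],-1]]'
python3 - <<'E'
from h import *
from scipy.signal import find_peaks
K,M=cam("wrist");im=viewer.camera("wrist");cv2.imwrite("pics/w12.png",im[:,:,::-1]);np.savez("w12.npz",K=K,M=M)
cv2.imwrite("pics/s12.png",viewer.camera("scene")[:,:,::-1])
c=np.array([.958,-.287]);n=np.array([.287,.958]);o=np.array([561,298.5])
W=lambda x,y,z:[*(o+x*c+y*n),z]
for P in [(43,0,254),(43,0,244),(43,0,198),(43-22,0,198),(65,0,204),(43,22,198),(43,0,194),(-70,0,183)]: print(P,px([W(*P)],K,M)[0].round(1))
g=cv2.cvtColor(im,cv2.COLOR_RGB2GRAY).astype(float)
uc=px([W(43,0,198)],K,M)[0][0]
for u in (uc-15,uc-6,uc,uc+6,uc+15):
  u=int(u);e=np.diff(g[:,u-1:u+2].mean(1));q,_=find_peaks(abs(e[150:420]),height=10);print(u,[(int(k+150),int(e[k+150])) for k in q])
E
```

```text
time_s: 24.55
ee_pos: [608.8, 285.1, 319.6]
contact_force: [0.4, 0.5, 0.9]
gripper_width: 85.5
grip_force: 0.0
time_s: 25.05
ee_pos: [534.8, 305.4, 313.6]
eef_rot: [[-0.958, 0.285, 0.003], [0.285, 0.958, 0.021], [0.003, 0.021, -1.0]]
contact_force: [0.6, -1.2, 0.4]
gripper_width: 85.3
grip_force: 0.0
(43, 0, 254) [322.9 325. ]
(43, 0, 244) [322.7 317.8]
(43, 0, 198) [321.7 290.2]
(21, 0, 198) [321.7 266.3]
(65, 0, 204) [321.8 316.7]
(43, 22, 198) [347.5 290. ]
(43, 0, 194) [321.6 288.1]
(-70, 0, 183) [321.4 153.9]
306 [(154, 34), (267, -21), (270, 67), (308, -88), (317, 32), (325, -24), (393, 113)]
315 [(158, 55), (225, -55), (229, -24), (232, -16), (234, 18), (236, 88), (245, -46), (258, -22), (266, 86), (288, -20), (297, -26), (304, 52), (312, -16), (320, 16), (327, -75), (390, 77)]
321 [(158, 51), (219, -39), (228, -31), (230, 16), (233, 16), (235, 106), (238, -21), (243, -72), (265, 89), (282, -42), (284, -33), (303, 93), (309, -66), (316, 95), (330, -85), (389, 101)]
327 [(158, 51), (216, -55), (230, -22), (237, 30), (257, -35), (266, 117), (278, -40), (286, -20), (303, 101), (309, -58), (317, 81), (330, -81), (387, 96)]
336 [(154, 17), (157, 48), (184, -25), (215, 34), (237, 11), (262, -28), (269, 72), (276, -41), (299, 62), (301, -11), (304, -15), (307, -28), (309, 29), (312, 13), (314, 15), (319, -16), (323, -26), (325, -23), (385, 110)]
```

The wrist image agrees with the expected home pose to about 1 mm. The near rim is at row 265 (266 predicted), the stem end is centred near row 323 (325 predicted), and the lap is upright. The robot is clear, so I'm handing in.

```bash
python3 -m pendant '[[[0,0,0],[0,0,0],-1],[[0,0,0],[0,0,0],-1]]'|grep force; python3 -c "
from workcell import bot;print(bot.job_done())"
```

```text
contact_force: [0.2, -0.6, -0.0]
grip_force: 0.0
the job is handed in; nothing more can be done
None
```

The lap hangs upright and released in the rack, its collar within about 1 mm of the stop by the last wrist image; I handed in at about 25 s with the arm clear, and the verdict was not shown to me.

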